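Hang the long thermometer in the two-tier rack

ROBOT

A 7-joint arm with a two-finger parallel gripper is mounted at the origin on the work surface. World frame = base frame: x ahead of the robot, y to its left, z up, the work surface at z = 0. Lengths are in m, angles in rad, forces in N, time in s.
With the tool pointing down it reaches from about 0.4 to 0.875 m from the base axis. Payload 4.4 kg.
Tool frame: the origin (TCP) lies on the centre line of the jaws, within the pads' length; the fingertips stand manip.nose_length ahead of it and the grasp point (between the pads) lies 6 mm ahead of it (manip.nose_length is the distance from the TCP to the fingertips, in m); z points along the fingers, y is the direction in which the jaws open and shut (so a half turn about z gives the same grasp; the last joint's range is limited). The gripper opens to 85 mm and grips with 20 to 120 N. Pads are 22 mm wide; open, the fingers measure 114 mm over their backs; the gripper's body (76 mm by 85 mm) begins 54 mm behind the grasp point. The pads swing forward as they close: fully open they stand 13 mm farther back than shut.
Start: joints at [-1.285, 0.628, 0.038, 1.517, -0.027, 0.996, -0.02], TCP at [0.224, 0.61, 0.256] pointing down, gripper open.
Joint ranges: [-3.06, 3.06], [-0.37, 2.12], [-1.25, 1.32], [0.18, 2.47], [-1.1, 4.24], [0.23, 1.98], [-2.94, 2.94]. Speed limits (rad/s): [2.57, 2.57, 3.14, 3.14, 3.14, 3.14, 3.14].

INTERFACE

Orientations are given as a rotation vector (axis times angle).
In Python, from station import manip, get_image, camera_model gives the robot as it stands.
- The arm moves only by the shell command python3 -m pendant 'ROWS'. ROWS is JSON, a list of rows, each a list of 3 entries, a list of its own where there are three numbers: the turn, a rotation vector about the tool's x, y, z in rad, then the shift along the tool's x, y, z in m, then the gripper command: -1 is shut, 1 is fully open, values between are in proportion. A call has 1 to 5 rows; each row is the pose to reach, as a shift and turn from the pose measured when the call began, along the tool's axes at that moment; what a row does not reach only later rows make up. A row lasts 1/10 s, in which the tool goes at most 50 mm and 8.59 degrees, less where a joint would pass 70% of its speed; a pose out of reach is approached as far as the arm can. A call with a gripper value outside its range is refused whole. The fingers move at their own pace and stop on an object; the grip force is fixed at half the most. Time passes only in rows, so rows that repeat a pose let the fingers close. It gives the time, the measured TCP pose, the force and the opening at its end, in the units of the state.
- manip.get_obs(): the state, without advancing time (a new reading comes with each control period).
- get_image(name): name is "side" or "top"; returns the picture (420x560x3 uint8, red, green, blue); there is no depth.
- camera_model(name): a dict with "mtx" (3x3 intrinsics, pixels), "view" (4x4, takes a point from world to camera coordinates). Camera axes: x right, y down, z forward; pixel columns grow to the right and rows downward; lengths in m; the calibration is good to about 2 mm. A picture is of the moment at which its call begins. camera_model takes no time and is no camera call.
- manip.job_done(): hands the job in, once; it reports no verdict.
The state is a dict: "clock": time; "joints": joint angles; "joint_vel": joint speeds; "joint_torque": joint torques, N m; "tcp_pos": TCP position; "eef_rot": TCP orientation; "contact_force": force on the tool from outside, world axes, zero at the start; "wrist_torque": the same for the moment, N m; "opening": opening from 0.0 (shut) to 1.0 (fully open).
Only numpy, scipy, OpenCV 4.12 (cv2) and the standard library are available. Lean on these libraries where they do the work, as an engineer would, in place of code of your own. Each camera call takes 0.05 s, during which the arm holds its last target.

TASK

Take the long thermometer out of the draining block and hang it upright in the empty place of the two-tier wooden rack: its stem goes down through the hole in the upper board and on through the hole in the lower board beneath it, until its round collar lies on the upper board; then let go. Keep hold of it until the tip is through both holes.

Things in the scene. Friction and masses are not known exactly. Their poses are not given: they have to be found in the camera images.
- handle (a point): Middle of the black handle (20 mm diameter, 50 mm long) of the long thermometer, on its axis: 25 mm above the top and 31 mm above the underside of its collar (48 mm diameter, 6 mm thick), 146 mm above the tip; z up the axis. It stands loosely 40 mm deep in a bore of a fixed wooden block 50 mm high; the other bore, 90 mm away, holds a shorter thermometer (60 mm lower), not the one meant.
- thermometer: The same long thermometer, rigid, loose, about 0.14 kg, 171 mm long: straight steel stem 10 mm in diameter and 115 mm long, then the steel collar, then the handle. Its origin is the tip of the stem (centre of the lower end), z up along the axis; it is round about this axis.
- upper_hole (a point): Centre of the empty hole (28 mm diameter) in the rack's upper board, at its top face, 130 mm above the table; z up, y along the rack. Board 12 mm thick. The fixed rack has three places in a row, 80 mm apart; the empty one may be any of them. In the two others hang glass hydrometers, rising 42 mm above the board; the rack's end pieces rise 12 mm above it.
- lower_hole (a point): Centre of the hole (28 mm diameter) in the lower board of the same place, at that board's top face, 60 mm above the table and directly below the upper hole. Board 12 mm thick. When the thermometer hangs by its collar, its tip is 15 mm above the table, 33 mm below this board's underside.
Mind the look-alikes: they are no part of the job. Leave any pink, purple or red look-alike of the thermometer alone.

How it is judged:
On the way, in this order (a step that is already met when the one before it is completed fails the run):
1. the held tip is in the upper hole: at least 5 mm below the upper board's top face and within 15 mm of the hole's axis (z of thermometer in the frame of upper_hole below -0.005 m and horizontal distance between thermometer and upper_hole below 0.015 m and contact force between the fingers and thermometer above 0.5 N).
2. the held tip is through the lower hole too: at least 12 mm below the lower board's top face and within 15 mm of the hole's axis (z of thermometer in the frame of lower_hole below -0.012 m and horizontal distance between thermometer and lower_hole below 0.015 m and contact force between the fingers and thermometer above 0.5 N).
At the end, for the whole second after the job is handed in: The long thermometer hangs released and at rest in the empty place, upright within 10 degrees: tip 109 to 122 mm below the top face of the upper board (collar down) and within 15 mm of the lower hole's axis, middle of the handle within 18 mm of the upper hole's axis (z of thermometer in the frame of upper_hole between -0.122 and -0.109 m and horizontal distance between thermometer and lower_hole below 0.015 m and horizontal distance between handle and upper_hole below 0.018 m and angle between thermometer's own z axis and vertical below 0.17 rad and linear speed of thermometer below 0.03 m/s); the robot touches nothing.
It also fails if it takes over 46 s, if anything falls off the work surface, if the arm or the gripper's body presses on something with over 40 N, if the wrist force passes 120 N, or if a joint passes its speed limit or range.

## Working session

There is one attempt and no reset: what is moved stays moved. The work goes in short steps, Python scripts to look and compute and a shell command to move; the robot and the scene stay as the last step left them, time stands still between calls to the robot, and variables do not carry over. Pictures are saved under pics/ and viewed, and the job is handed in when it is done.

```bash
ls; mkdir -p pics; python3 - <<'E'
from station import manip,get_image,camera_model
import cv2,numpy as np
for n in("side","top"):
    im=get_image(n); cv2.imwrite(f"pics/{n}0.png",im[:,:,::-1]); m=camera_model(n); print(n,np.round(m["mtx"],1).tolist(),np.round(m["view"],4).tolist())
print(manip.get_obs(),manip.nose_length)
E
```

```text
pics
side [[490.2, 0.0, 281.7], [0.0, 490.2, 204.2], [0.0, 0.0, 1.0]] [[-0.9998, -0.0059, -0.0213, 0.5427], [0.0111, 0.6995, -0.7146, 0.1128], [0.0191, -0.7146, -0.6992, 1.0996], [0.0, 0.0, 0.0, 1.0]]
top [[387.8, 0.0, 284.6], [0.0, 387.8, 214.4], [0.0, 0.0, 1.0]] [[0.0112, -0.9999, 0.0018, -0.0387], [-0.9741, -0.0113, -0.226, 0.5657], [0.226, 0.0008, -0.9741, 0.6947], [0.0, 0.0, 0.0, 1.0]]
{'clock': 0.1, 'joints': array([-1.2847851 ,  0.62926324,  0.03843571,  1.51826469, -0.02695124,
        0.99631235, -0.02001239]), 'joint_vel': array([ 3.84563704e-04, -4.36995523e-03, -2.16299108e-04, -2.44134058e-03,
        3.23997109e-05, -8.25834055e-05, -5.30492010e-04]), 'joint_torque': array([ 2.11619503e-03, -5.64540088e+01,  1.22995388e+00, -1.93972993e+01,
        1.12269621e-02,  5.55906721e-03, -3.16467049e-05]), 'tcp_pos': array([0.22378834, 0.60970682, 0.2554757 ]), 'eef_rot': array([-5.49701027e-01, -3.09287190e+00,  2.68874158e-03]), 'contact_force': array([-0.49860293,  0.38028505,  0.00832172]), 'wrist_torque': array([-0.03823193, -0.00809616,  0.03266807]), 'opening': 1.0029196329601149} 0.025
```

View pics/side0.png

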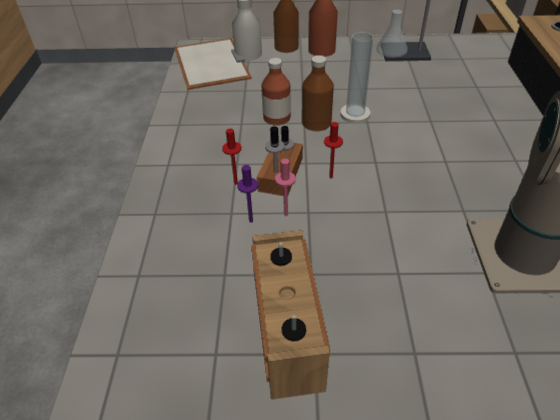

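View pics/top0.png

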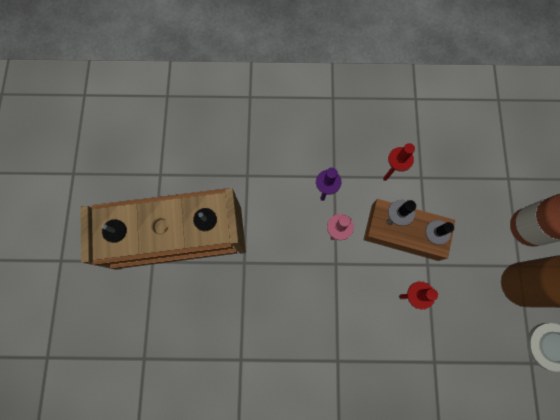

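```bash
python3 - <<'E'
import cv2
s=cv2.imread("pics/side0.png");t=cv2.imread("pics/top0.png")
def c(im,x,y,w,h,k,n): cv2.imwrite(n,cv2.resize(im[y:y+h,x:x+w],None,fx=k,fy=k,interpolation=cv2.INTER_CUBIC))
c(s,215,110,140,110,5,"pics/s_blk.png");c(s,235,225,100,110,5,"pics/s_rack.png")
c(t,310,130,150,110,5,"pics/t_blk.png") if 0 else c(t,360,180,110,90,6,"pics/t_blk.png")
c(t,75,180,170,95,4.5,"pics/t_rack.png")
E
```

```text
(no output)
```

View pics/s_blk.png

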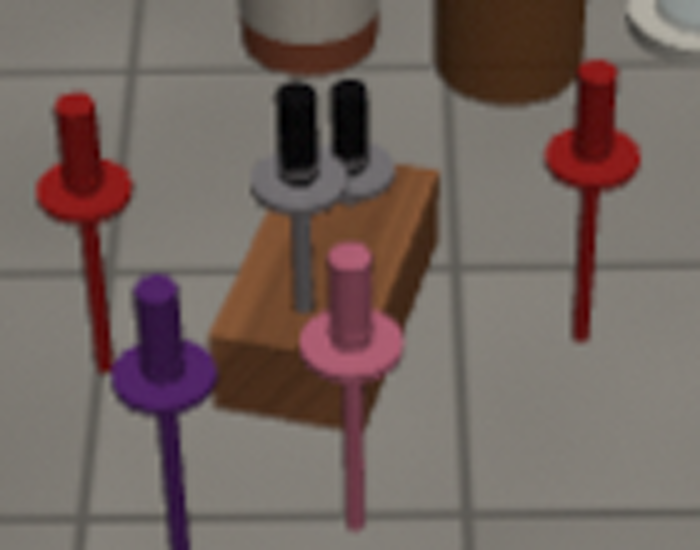

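View pics/s_rack.png

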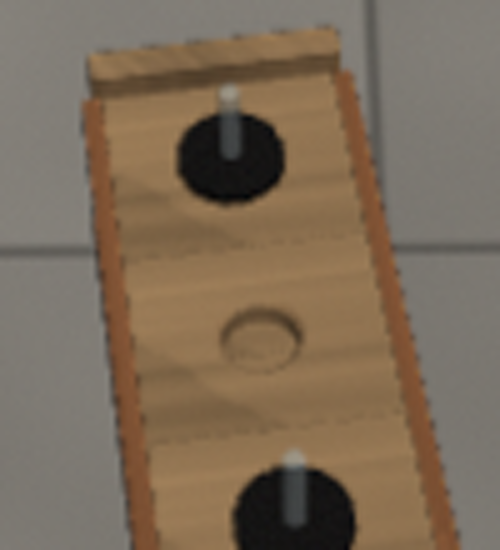

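View pics/t_blk.png

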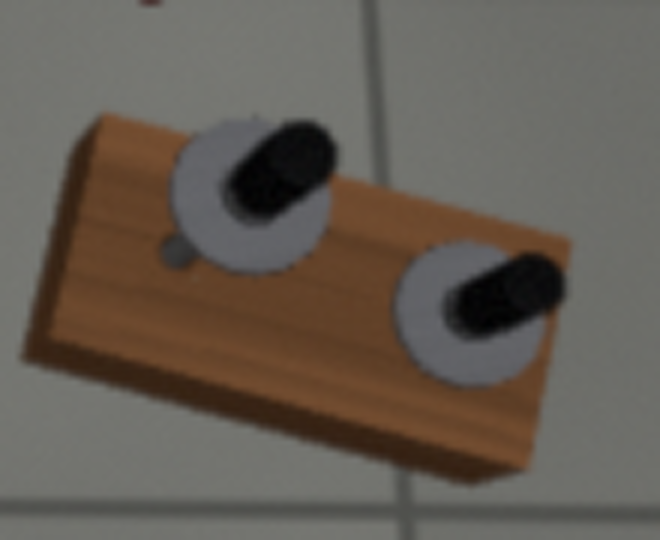

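View pics/t_rack.png

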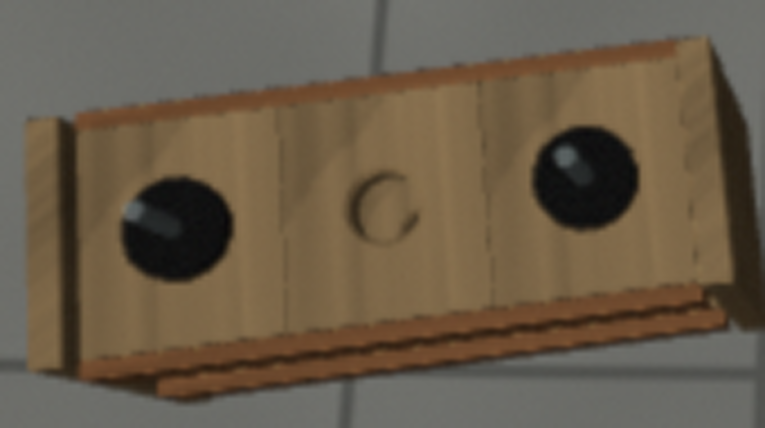

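```bash
cat > h.py <<'E'
import numpy as np
from station import camera_model
M={n:camera_model(n) for n in("side","top")}
def px(x,y,k,ox,oy): return ((x+.5)/k-.5+ox,(y+.5)/k-.5+oy)
def P(n): return np.array(M[n]["mtx"])@np.array(M[n]["view"])[:3]
def tri(ps,pt):
    A=[]
    for n,p in(("side",ps),("top",pt)):
        Q=P(n); A+= [p[0]*Q[2]-Q[0],p[1]*Q[2]-Q[1]]
    A=np.array(A); X=np.linalg.lstsq(A[:,:3],-A[:,3],rcond=None)[0]
    e=[]
    for n,p in(("side",ps),("top",pt)): e+=list(proj(n,X)-p)
    return X,np.round(e,1)
def proj(n,X):
    q=P(n)@np.append(X,1); return q[:2]/q[2]
def atz(n,p,z):
    Q=P(n); A=np.array([p[0]*Q[2]-Q[0],p[1]*Q[2]-Q[1]])
    return np.linalg.solve(A[:,:2],-A[:,3]-A[:,2]*z)
E
python3 - <<'E'
from h import *
S=lambda x,y:px(x,y,5,215,110); T=lambda x,y:px(x,y,6,360,180)
SR=lambda x,y:px(x,y,5,235,225); TR=lambda x,y:px(x,y,4.5,75,180)
for nm,a,b,z in [("htop",S(298,88),T(307,148),.181),("collar top",S(299,178),T(251,195),.131),("stem in",S(303,308),T(178,250),.05),
 ("hole",SR(261,340),TR(383,207),.13),("hydA",SR(231,158),TR(585,178),.13),("hydB",SR(294,520),TR(177,229),.13)]:
    X,e=tri(a,b); print(nm,X.round(4),e,"atz",atz("side",a,z).round(4),atz("top",b,z).round(4))
E
```

```text
htop [ 0.558  -0.2406  0.1845] [ 0.  0.  0. -0.] atz [ 0.5582 -0.2455] [ 0.5588 -0.2418]
collar top [ 0.5586 -0.2413  0.1307] [ 0.3  0.1  0.1 -0.6] atz [ 0.5593 -0.2413] [ 0.5574 -0.2409]
stem in [ 0.5593 -0.2415  0.0476] [ 0.2  0.1  0.1 -0.5] atz [ 0.5598 -0.239 ] [ 0.5579 -0.2406]
hole [0.5293 0.1894 0.128 ] [ 0.3  0.1  0.1 -0.5] atz [0.5298 0.1906] [0.5279 0.1888]
hydA [0.5406 0.1091 0.1336] [ 0.3  0.1  0.1 -0.5] atz [0.5412 0.106 ] [0.5406 0.11  ]
hydB [0.5183 0.267  0.1342] [ 0.3  0.1  0.1 -0.5] atz [0.5187 0.2643] [0.5182 0.2689]
```

```bash
python3 - <<'E'
from h import *
S=lambda x,y:px(x,y,5,215,110); T=lambda x,y:px(x,y,6,360,180)
c=np.array([.5585,-.2412])
for nm,a,b in [("short htop",S(350,88),T(538,285)),("pink htop",S(351,255),(343.5,223)),("purple top",S(157,287),(331,174)),("redL top",S(76,102),(408,149)),("redR top",S(597,72),(431,294))]:
    X,e=tri(a,b); d=X[:2]-c; print(nm,X.round(3),e,"d",np.linalg.norm(d).round(3),"az",np.degrees(np.arctan2(d[1],d[0])).round())
from scipy.spatial.transform import Rotation as R
R0=R.from_rotvec([-5.49701027e-01, -3.09287190e+00,  2.68874158e-03]); print(R0.as_matrix().round(3))
E
```

```text
short htop [ 0.534 -0.329  0.121] [ 0.3  0.1  0.1 -0.6] d 0.091 az -106.0
pink htop [ 0.531 -0.131  0.172] [ 0.9  0.3  0.4 -2. ] d 0.113 az 104.0
purple top [ 0.616 -0.112  0.171] [ 0.7  0.3  0.3 -1.5] d 0.142 az 66.0
redL top [ 0.663 -0.246  0.173] [ 0.6  0.3  0.3 -1.4] d 0.104 az -3.0
redR top [ 0.414 -0.268  0.171] [ 0.3  0.1  0.1 -0.7] d 0.147 az -169.0
[[-0.939  0.345 -0.001]
 [ 0.345  0.939 -0.002]
 [-0.    -0.002 -1.   ]]
```

```bash
cat > go.py <<'E'
import sys,numpy as np
from station import manip
from scipy.spatial.transform import Rotation as R
def rep(t=None,az=None):
    o=manip.get_obs(); R0=R.from_rotvec(o["eef_rot"]); m=R0.as_matrix(); p=o["tcp_pos"]
    print("t",round(o["clock"],2),"tcp",p.round(4),"az",round(np.degrees(np.arctan2(m[1,1],m[0,1])),1),"z",m[:,2].round(3),"F",o["contact_force"].round(1),"op",round(o["opening"],3),"j",o["joints"].round(2))
    if t is not None:
        a=np.radians(az); y=np.array([np.cos(a),np.sin(a),0]); z=np.array([0,0,-1.]); T=np.c_[np.cross(y,z),y,z]
        print("turn",R.from_matrix(m.T@T).as_rotvec().round(4),"shift",(m.T@(np.array(t)-p)).round(4))
if __name__=="__main__":
    a=[float(x) for x in sys.argv[1:]]
    rep(a[:3],a[3]) if a else rep()
E
python3 go.py .45 .38 .29 50
```

```text
t 0.1 tcp [0.2238 0.6097 0.2555] az 69.8 z [-0.001 -0.002 -1.   ] F [-0.5  0.4  0. ] op 1.003 j [-1.28  0.63  0.04  1.52 -0.03  1.   -0.02]
turn [-0.0017  0.0004  0.3463] shift [-0.2915 -0.1378 -0.0343]
```

```bash
python3 -m pendant '[[[0,0,0.07],[-0.045,-0.021,-0.006],1],[[0,0,0.14],[-0.09,-0.042,-0.012],1],[[0,0,0.21],[-0.135,-0.063,-0.018],1],[[0,0,0.28],[-0.18,-0.084,-0.024],1],[[0,0,0.35],[-0.225,-0.105,-0.03],1]]'; python3 go.py .53 .18 .29 40
```

```text
clock: 0.6
tcp_pos: [0.3997, 0.4321, 0.2856]
eef_rot: [-1.084, -2.949, 0.004]
contact_force: [1.0, 0.7, 0.3]
opening: 0.999
t 0.6 tcp [0.3997 0.4321 0.2856] az 49.6 z [-0.001 -0.002 -1.   ] F [1.  0.7 0.3] op 0.999 j [-0.97  0.51  0.14  1.66 -0.08  0.98  0.07]
turn [-0.0021  0.0008  0.1681] shift [-0.2626 -0.1077 -0.004 ]
```

Tracks well.

```bash
python3 -m pendant '[[[0,0,0.04],[-0.045,-0.018,0],1],[[0,0,0.08],[-0.09,-0.036,0],1],[[0,0,0.12],[-0.135,-0.054,0],1],[[0,0,0.16],[-0.18,-0.072,0],1],[[0,0,0.17],[-0.225,-0.09,0],1]]'; python3 go.py .5585 -.07 .27 30
```

```text
clock: 1.1
tcp_pos: [0.5132, 0.2159, 0.2857]
eef_rot: [-1.331, -2.845, 0.004]
contact_force: [0.3, 0.1, -0.4]
opening: 1.004
t 1.1 tcp [0.5132 0.2159 0.2857] az 39.8 z [-0.001 -0.002 -1.   ] F [ 0.3  0.1 -0.4] op 1.004 j [-0.59  0.47  0.21  1.75 -0.12  0.94  0.36]
turn [-0.0025  0.001   0.1718] shift [-0.2486 -0.1484  0.0163]
```

```bash
python3 go.py .5585 -.2412 .26 30
```

```text
t 1.1 tcp [0.5132 0.2159 0.2857] az 39.8 z [-0.001 -0.002 -1.   ] F [ 0.3  0.1 -0.4] op 1.004 j [-0.59  0.47  0.21  1.75 -0.12  0.94  0.36]
turn [-0.0025  0.001   0.1718] shift [-0.38   -0.258   0.0267]
```

```bash
python3 -m pendant '[[[0,0,0.04],[-0.04,-0.027,0],1],[[0,0,0.08],[-0.08,-0.054,0],1],[[0,0,0.12],[-0.12,-0.081,0],1],[[0,0,0.16],[-0.16,-0.108,0],1],[[0,0,0.17],[-0.2,-0.135,0],1]]'; python3 go.py .5585 -.2412 .26 30
```

```text
clock: 1.6
tcp_pos: [0.5373, -0.0259, 0.286]
eef_rot: [-1.569, -2.721, 0.004]
contact_force: [0.6, -0.2, -0.1]
opening: 1.001
t 1.6 tcp [ 0.5373 -0.0259  0.286 ] az 30.1 z [-0.002 -0.002 -1.   ] F [ 0.6 -0.2 -0.1] op 1.001 j [-0.2   0.45  0.28  1.8  -0.15  0.92  0.67]
turn [-0.0028  0.0009  0.001 ] shift [-0.1969 -0.0894  0.0264]
```

```bash
python3 -m pendant '[[[0,0,0],[-0.04,-0.018,0],1],[[0,0,0],[-0.08,-0.036,0],1],[[0,0,0],[-0.12,-0.054,0],1],[[0,0,0],[-0.16,-0.072,0.01],1],[[-0.0028,0.001,0],[-0.197,-0.0895,0.016],1]]'; python3 -m pendant '[[[0,0,0],[0,0,0],0.8],[[0,0,0],[0,0,0],0.8]]'
python3 - <<'E'
from station import get_image
import cv2
for n in("side","top"): cv2.imwrite(f"pics/{n}1.png",get_image(n)[:,:,::-1])
E
python3 go.py .5585 -.2412 .166 30
```

```text
clock: 2.1
tcp_pos: [0.5582, -0.2431, 0.2697]
eef_rot: [-1.569, -2.721, 0.0]
contact_force: [0.2, -0.2, 0.4]
opening: 0.995
clock: 2.3
tcp_pos: [0.5574, -0.2442, 0.2688]
eef_rot: [-1.572, -2.717, 0.001]
contact_force: [-0.9, 1.1, -0.6]
opening: 0.897
t 2.4 tcp [ 0.5584 -0.2413  0.2694] az 30.1 z [-0.001  0.002 -1.   ] F [ 0.6  0.9 -1.6] op 0.904 j [ 0.19  0.57  0.28  1.63 -0.18  0.97  1.06]
turn [-0.     -0.0023  0.0024] shift [-2.000e-04  1.000e-04  1.034e-01]
```

View pics/side1.png

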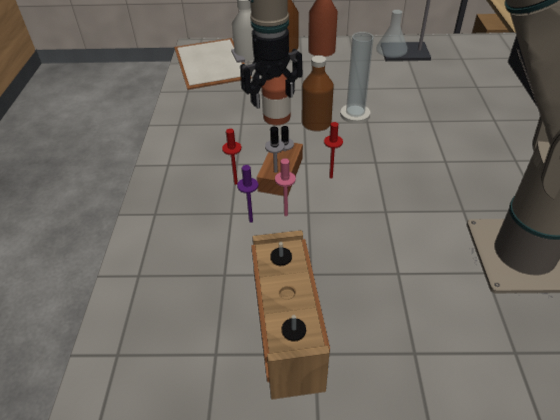

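View pics/top1.png

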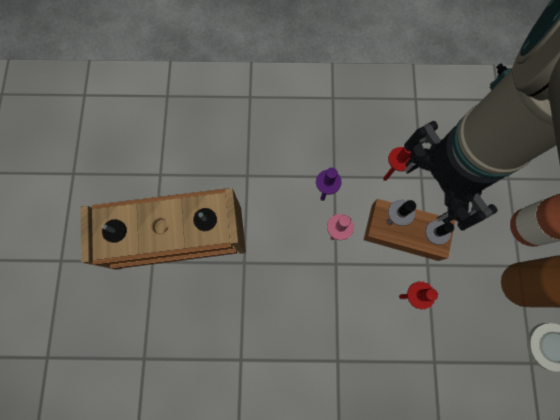

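```bash
python3 -m pendant '[[[0,-0.002,0],[0,0,0.025],0.8],[[0,-0.002,0],[0,0,0.05],0.8],[[0,-0.002,0],[0,0,0.07],0.8],[[0,-0.002,0],[0,0,0.07],0.8]]'
python3 - <<'E'
from station import get_image
import cv2
a=get_image("side");b=get_image("top")
k=lambda im,x,y,w,h:cv2.resize(im[y:y+h,x:x+w,::-1],None,fx=4,fy=4,interpolation=cv2.INTER_CUBIC)
cv2.imwrite("pics/s2.png",k(a,210,60,140,130));cv2.imwrite("pics/t2.png",k(b,360,120,160,140))
E
python3 go.py .5585 -.2412 .166 30
```

```text
clock: 2.8
tcp_pos: [0.5572, -0.2379, 0.197]
eef_rot: [-1.56, -2.72, -0.001]
contact_force: [0.3, 0.2, -0.2]
opening: 0.901
t 2.9 tcp [ 0.5589 -0.2398  0.1999] az 30.3 z [ 0.     0.001 -1.   ] F [-0.2  0.2  0.7] op 0.898 j [ 0.2   0.65  0.26  1.7  -0.21  0.82  1.08]
turn [ 0.0005 -0.0006  0.0046] shift [-0.001  -0.0011  0.0339]
```

View pics/s2.png

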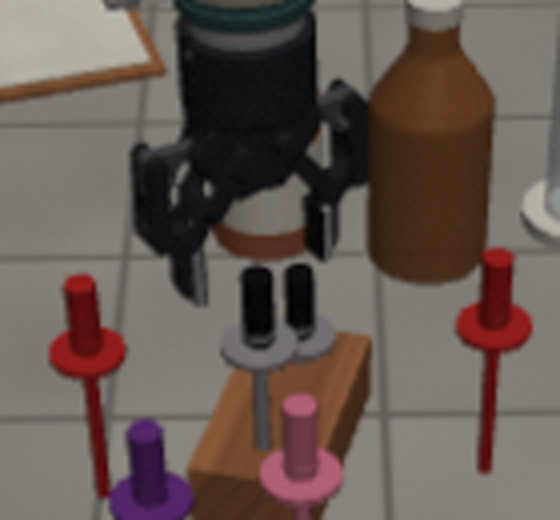

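View pics/t2.png

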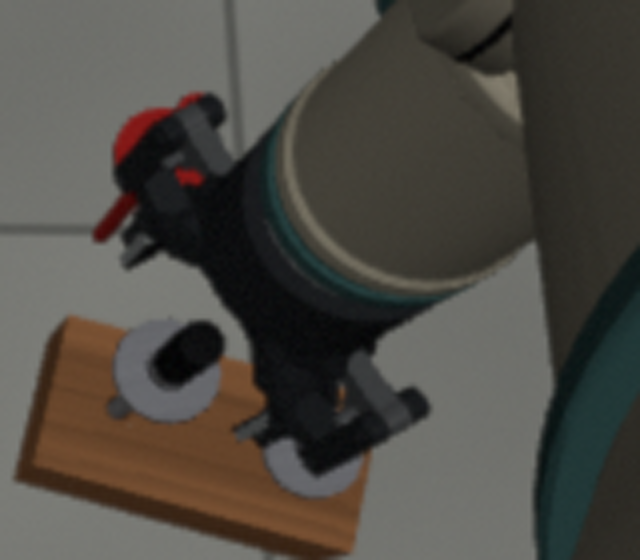

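```bash
python3 -m pendant '[[[0,0,0.004],[-0.001,-0.001,0.017],0.8],[[0,0,0.004],[-0.001,-0.001,0.033],0.8],[[0,0,0.004],[-0.001,-0.001,0.033],0.8],[[0,0,0.004],[-0.001,-0.001,0.033],0.8]]'; python3 go.py .5585 -.2412 .166 30
```

```text
clock: 3.3
tcp_pos: [0.5594, -0.241, 0.1682]
eef_rot: [1.568, 2.72, 0.002]
contact_force: [0.3, 0.5, -0.0]
opening: 0.902
t 3.3 tcp [ 0.5594 -0.241   0.1682] az 30.1 z [ 0.002  0.    -1.   ] F [ 0.3  0.5 -0. ] op 0.902 j [ 0.21  0.69  0.25  1.73 -0.23  0.75  1.09]
turn [0.0017 0.0006 0.0012] shift [ 0.0003 -0.0008  0.0022]
```

```bash
python3 -m pendant '[[[0,0,0],[0,-0.001,0.002],-0.2],[[0,0,0],[0,-0.001,0.002],-1],[[0,0,0],[0,-0.001,0.002],-1],[[0,0,0],[0,-0.001,0.002],-1],[[0,0,0],[0,-0.001,0.002],-1]]';python3 -m pendant '[[[0,0,0],[0,0,0],-1],[[0,0,0],[0,0,0],-1],[[0,0,0],[0,0,0],-1]]'; python3 go.py .5585 -.2412 .37 30
python3 - <<'E'
from station import get_image
import cv2
a=get_image("side");b=get_image("top")
k=lambda im,x,y,w,h:cv2.resize(im[y:y+h,x:x+w,::-1],None,fx=4,fy=4,interpolation=cv2.INTER_CUBIC)
cv2.imwrite("pics/s3.png",k(a,210,60,140,130));cv2.imwrite("pics/t3.png",k(b,360,120,160,140))
E
```

```text
clock: 3.8
tcp_pos: [0.5585, -0.2419, 0.1667]
eef_rot: [1.569, 2.72, 0.001]
contact_force: [-2.2, 0.0, 3.8]
opening: 0.219
clock: 4.1
tcp_pos: [0.5584, -0.242, 0.1667]
eef_rot: [1.569, 2.72, 0.001]
contact_force: [-0.8, 0.1, 0.9]
opening: 0.222
t 4.1 tcp [ 0.5584 -0.242   0.1667] az 30.1 z [ 0.002 -0.    -1.   ] F [-0.8  0.1  0.9] op 0.222 j [ 0.21  0.69  0.24  1.73 -0.23  0.75  1.1 ]
turn [0.0015 0.0011 0.0009] shift [ 0.0004  0.0008 -0.2033]
```

View pics/s3.png

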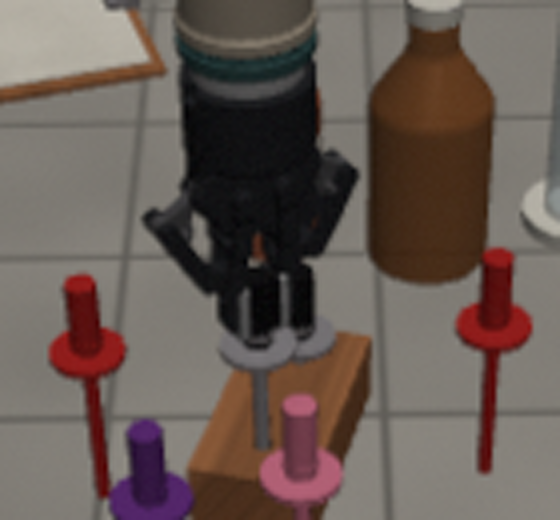

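```bash
python3 -m pendant '[[[0,0,0],[0,0,-0.02],-1],[[0,0,0],[0,0,-0.045],-1],[[0,0,0],[0,0,-0.07],-1],[[0,0,0],[0,0,-0.105],-1],[[0,0,0],[0,0,-0.14],-1]]';python3 -m pendant '[[[0,0,0],[0,0,-0.03],-1],[[0,0,0],[0,0,-0.055],-1],[[0,0,0],[0,0,-0.06],-1]]'; python3 go.py .55 0 .37 20
```

```text
clock: 4.7
tcp_pos: [0.5578, -0.2415, 0.3072]
eef_rot: [1.569, 2.721, 0.001]
contact_force: [0.2, -0.3, -1.2]
opening: 0.219
clock: 5.0
tcp_pos: [0.5591, -0.2421, 0.37]
eef_rot: [1.566, 2.717, 0.003]
contact_force: [0.2, -0.7, -0.3]
opening: 0.221
t 5.0 tcp [ 0.5591 -0.2421  0.37  ] az 30.1 z [ 0.006 -0.001 -1.   ] F [ 0.2 -0.7 -0.3] op 0.221 j [ 0.17  0.48  0.31  1.49 -0.15  1.19  1.03]
turn [0.0049 0.0039 0.1759] shift [ 0.214   0.1134 -0.0004]
```

```bash
python3 -m pendant '[[[0,0,0.04],[0.04,0.021,0],-1],[[0,0,0.08],[0.08,0.042,0],-1],[[0,0,0.12],[0.12,0.063,0],-1],[[0,0,0.16],[0.16,0.085,0],-1],[[0.004,0.004,0.176],[0.2,0.106,0],-1]]'; python3 go.py .529 .1893 .37 8
```

```text
clock: 5.5
tcp_pos: [0.5496, -0.0137, 0.368]
eef_rot: [-1.802, -2.571, 0.0]
contact_force: [1.1, 0.5, -1.2]
opening: 0.218
t 5.5 tcp [ 0.5496 -0.0137  0.368 ] az 19.9 z [-0.002  0.001 -1.   ] F [ 1.1  0.5 -1.2] op 0.218 j [-0.25  0.39  0.32  1.65 -0.13  1.13  0.46]
turn [-0.0014 -0.0012  0.2083] shift [ 0.1978  0.0498 -0.0018]
```

```bash
python3 -m pendant '[[[0,0,0.05],[0.04,0.01,0],-1],[[0,0,0.1],[0.08,0.02,0],-1],[[0,0,0.15],[0.12,0.03,0],-1],[[0,0,0.2],[0.16,0.04,0],-1],[[-0.001,-0.001,0.208],[0.1978,0.05,0],-1]]'; python3 -m pendant '[[[0,0,0],[0,0,0],-1],[[0,0,0],[0,0,0],-1]]'; python3 go.py .529 .1893 .37 8
python3 - <<'E'
from station import get_image
import cv2
for n in("side","top"): cv2.imwrite(f"pics/{n}4.png",get_image(n)[:,:,::-1])
E
python3 go.py .529 .1893 .37 8
```

```text
clock: 6.0
tcp_pos: [0.528, 0.1913, 0.3665]
eef_rot: [-2.06, -2.37, 0.004]
contact_force: [1.5, 0.1, -1.1]
opening: 0.216
clock: 6.2
tcp_pos: [0.5269, 0.1926, 0.3645]
eef_rot: [-2.055, -2.372, 0.008]
contact_force: [0.5, -0.6, -0.8]
opening: 0.218
t 6.2 tcp [0.5269 0.1926 0.3645] az 8.2 z [-0.006 -0.002 -1.   ] F [ 0.5 -0.6 -0.8] op 0.218 j [-0.62  0.41  0.32  1.62 -0.14  1.14 -0.12]
turn [-0.0061  0.0011  0.0032] shift [-0.0036  0.0016 -0.0055]
t 6.3 tcp [0.5279 0.1899 0.3655] az 7.9 z [-0.004 -0.002 -1.   ] F [-0.  -0.1 -0.6] op 0.217 j [-0.61  0.41  0.32  1.62 -0.14  1.14 -0.12]
turn [-0.0043  0.0017 -0.0017] shift [-0.0008  0.001  -0.0045]
```

View pics/side4.png

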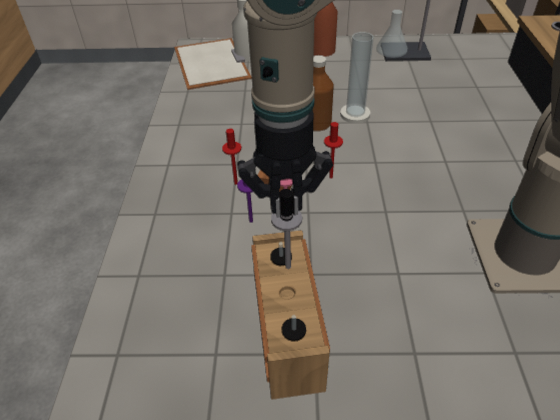

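View pics/top4.png

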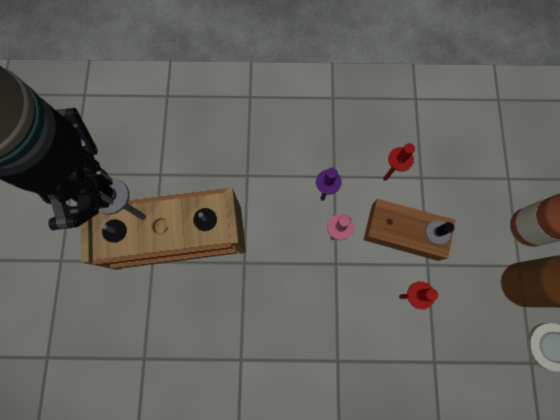

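```bash
python3 - <<'E'
import cv2
from h import *
k=lambda im,x,y,w,h:cv2.resize(im[y:y+h,x:x+w],None,fx=7,fy=7,interpolation=cv2.INTER_CUBIC)
cv2.imwrite("pics/s5.png",k(cv2.imread("pics/side4.png"),250,200,75,80));cv2.imwrite("pics/t5.png",k(cv2.imread("pics/top4.png"),90,170,90,70))
E
```

```text
(no output)
```

View pics/s5.png

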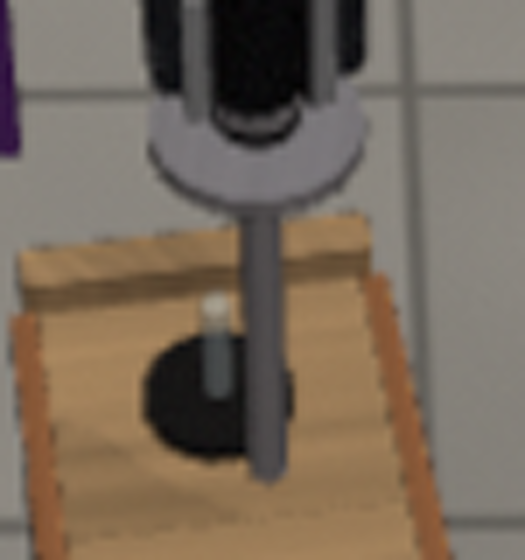

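View pics/t5.png

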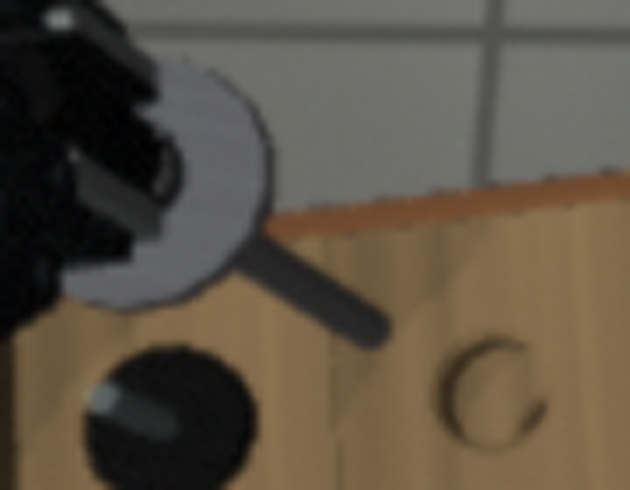

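```bash
python3 - <<'E'
from h import *
S=lambda x,y:px(x,y,7,250,200); T=lambda x,y:px(x,y,7,90,170)
for nm,a,b in[("tip",S(268,472),T(373,330)),("stem at collar",S(261,205),T(252,250))]:
    print(nm,tri(a,b), atz("side",a,.209).round(4),atz("top",b,.209).round(4))
print("hole top",atz("top",T(493,396),.13))
for z in(.209,.33): print(proj("side",[.5279,.190,z]),proj("top",[.5279,.190,z]))
# axis direction check: points on stem
print(S(268,472),T(373,330))
E
```

```text
tip (array([0.52700332, 0.19194845, 0.2053867 ]), array([-0., -0., -0.,  0.])) [0.5269 0.1948] [0.5263 0.1906]
stem at collar (array([0.52602327, 0.18444959, 0.29167264]), array([ 0.9,  0.2,  0.3, -1.7])) [0.5285 0.1076] [0.5445 0.2197]
hole top [0.52699134 0.18826247]
[287.27154633 264.74895415] [143.32664991 215.70925554]
[286.20240149 214.60767288] [109.69319633 194.50802262]
(287.85714285714283, 267.0) (142.85714285714286, 216.71428571428572)
```

```bash
python3 go.py .529 .1885 .29 8; python3 -m pendant '[[[-0.004,0.001,0],[-0.001,0.001,0.015],-1],[[-0.004,0.001,0],[-0.001,0.001,0.035],-1],[[-0.004,0.001,0],[-0.001,0.001,0.055],-1],[[-0.004,0.001,0],[-0.001,0.001,0.069],-1],[[-0.004,0.001,0],[-0.001,0.001,0.069],-1]]'
python3 -m pendant '[[[0,0,0],[0,0,0],-1],[[0,0,0],[0,0,0],-1]]'
python3 - <<'E'
from station import get_image
import cv2
a=get_image("side");b=get_image("top")
k=lambda im,x,y,w,h:cv2.resize(im[y:y+h,x:x+w,::-1],None,fx=7,fy=7,interpolation=cv2.INTER_CUBIC)
cv2.imwrite("pics/s6.png",k(a,250,230,75,80));cv2.imwrite("pics/t6.png",k(b,100,180,90,70))
E
python3 go.py .529 .1885 .26 8
```

```text
t 6.3 tcp [0.5279 0.1899 0.3655] az 7.9 z [-0.004 -0.002 -1.   ] F [-0.  -0.1 -0.6] op 0.217 j [-0.61  0.41  0.32  1.62 -0.14  1.14 -0.12]
turn [-0.0043  0.0017 -0.0017] shift [-0.0014  0.0012  0.0755]
clock: 6.8
tcp_pos: [0.5278, 0.1866, 0.2946]
eef_rot: [-2.066, -2.365, 0.008]
contact_force: [-0.0, -0.1, -0.4]
opening: 0.219
clock: 7.0
tcp_pos: [0.5284, 0.1855, 0.2952]
eef_rot: [-2.068, -2.364, 0.007]
contact_force: [-0.3, -0.2, -1.1]
opening: 0.219
t 7.1 tcp [0.5283 0.1863 0.2954] az 7.7 z [-0.003 -0.003 -1.   ] F [-0.2  1.3 -1.3] op 0.218 j [-0.59  0.47  0.31  1.73 -0.16  0.97 -0.09]
turn [-0.0031  0.0022 -0.0053] shift [0.0022 0.0011 0.0354]
```

View pics/s6.png

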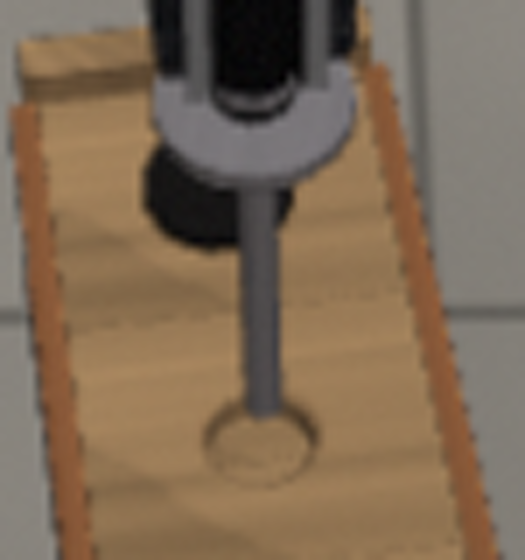

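View pics/t6.png

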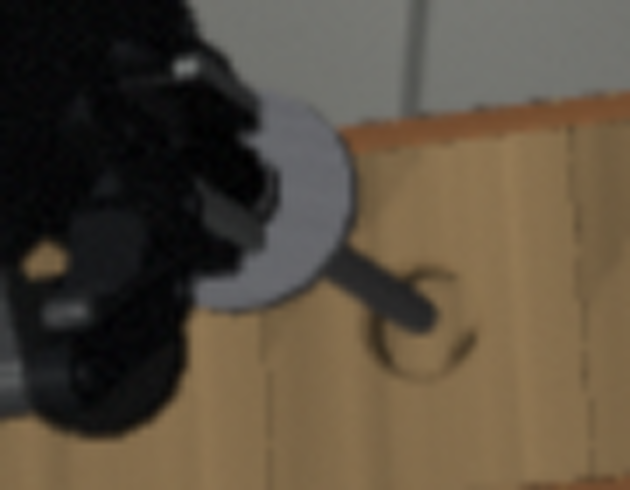

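```bash
python3 - <<'E'
from h import *
S=lambda x,y:px(x,y,7,250,230); T=lambda x,y:px(x,y,7,100,180)
print("tip",tri(S(263,408),T(420,323)))
print("hole",tri(S(261,442),T(424,325)), atz("side",S(261,442),.13),atz("top",T(424,325),.13))
E
python3 go.py .529 .1885 .225 8
```

```text
tip (array([0.52797828, 0.18629514, 0.13794544]), array([ 0.6,  0.1,  0.2, -1. ]))
hole (array([0.52902628, 0.18891017, 0.12695472]), array([ 0.4,  0.1,  0.1, -0.6])) [0.52970607 0.19088242] [0.52725213 0.18803106]
t 7.1 tcp [0.5283 0.1863 0.2954] az 7.7 z [-0.003 -0.003 -1.   ] F [-0.2  1.3 -1.3] op 0.218 j [-0.59  0.47  0.31  1.73 -0.16  0.97 -0.09]
turn [-0.0031  0.0022 -0.0053] shift [0.0023 0.0012 0.0704]
```

```bash
python3 -m pendant '[[[-0.003,0.002,-0.005],[0.0024,0.001,0.003],-1],[[-0.003,0.002,-0.005],[0.0025,0.001,0.018],-1],[[-0.003,0.002,-0.005],[0.0025,0.001,0.035],-1],[[-0.003,0.002,-0.005],[0.0025,0.001,0.052],-1],[[-0.003,0.002,-0.005],[0.0025,0.001,0.052],-1]]'
python3 go.py .5288 .1888 .172 8
```

```text
clock: 7.6
tcp_pos: [0.5275, 0.1887, 0.2416]
eef_rot: [-2.06, -2.37, 0.006]
contact_force: [-0.8, -0.2, -1.0]
opening: 0.219
t 7.6 tcp [0.5275 0.1887 0.2416] az 8.0 z [-0.004 -0.001 -1.   ] F [-0.8 -0.2 -1. ] op 0.219 j [-0.58  0.53  0.28  1.79 -0.19  0.85 -0.07]
turn [-0.0039  0.0009  0.0003] shift [-0.      0.0016  0.0696]
```

```bash
python3 -m pendant '[[[-0.004,0.001,0],[0,0.0015,0.005],-1],[[-0.004,0.001,0],[0,0.0015,0.015],-1],[[-0.004,0.001,0],[0,0.0015,0.03],-1],[[-0.004,0.001,0],[0,0.0015,0.046],-1],[[-0.004,0.001,0],[0,0.0015,0.046],-1]]'
python3 go.py .5288 .1888 .172 8
python3 - <<'E'
from station import get_image
import cv2
a=get_image("side");b=get_image("top")
k=lambda im,x,y,w,h:cv2.resize(im[y:y+h,x:x+w,::-1],None,fx=7,fy=7,interpolation=cv2.INTER_CUBIC)
cv2.imwrite("pics/s7.png",k(a,250,240,75,80));cv2.imwrite("pics/t7.png",k(b,100,180,90,70))
E
```

```text
clock: 8.1
tcp_pos: [0.5276, 0.1886, 0.1939]
eef_rot: [-2.06, -2.37, 0.005]
contact_force: [-0.4, 0.3, -1.4]
opening: 0.221
t 8.1 tcp [0.5276 0.1886 0.1939] az 8.0 z [-0.003 -0.001 -1.   ] F [-0.4  0.3 -1.4] op 0.221 j [-0.56  0.59  0.26  1.84 -0.22  0.74 -0.04]
turn [-0.0033  0.0006  0.0003] shift [0.0001 0.0013 0.0219]
```

View pics/s7.png

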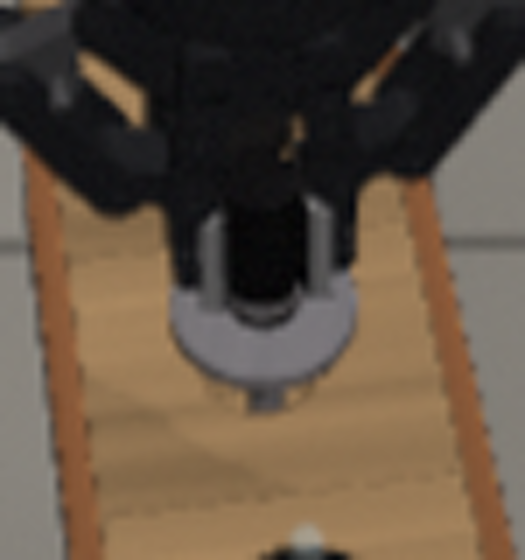

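View pics/t7.png

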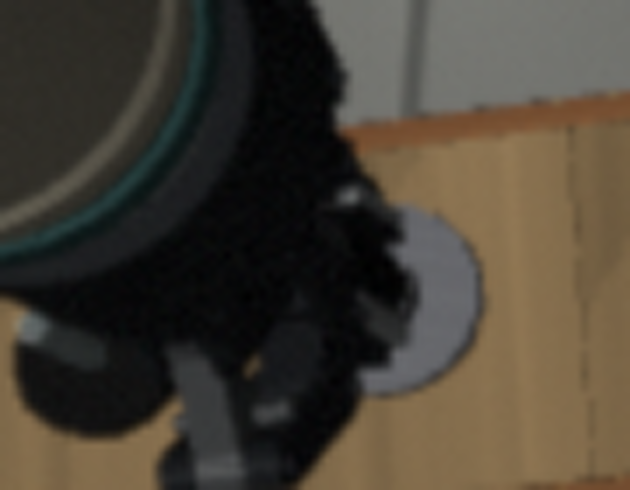

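```bash
python3 -m pendant '[[[-0.003,0,0],[0,0.001,0.004],-1],[[-0.003,0,0],[0,0.001,0.008],-1],[[-0.003,0,0],[0,0.001,0.012],-1],[[-0.003,0,0],[0,0.001,0.016],-1],[[-0.003,0,0],[0,0.001,0.018],-1]]'; python3 -m pendant '[[[0,0,0],[0,0,0.001],-1],[[0,0,0],[0,0,0.001],-1]]'
python3 go.py .5288 .1888 .172 8
```

```text
clock: 8.7
tcp_pos: [0.5298, 0.189, 0.1773]
eef_rot: [2.06, 2.37, 0.003]
contact_force: [-0.2, -0.5, -1.7]
opening: 0.218
clock: 8.9
tcp_pos: [0.5297, 0.1889, 0.1761]
eef_rot: [2.06, 2.37, 0.003]
contact_force: [-1.0, -0.1, -1.1]
opening: 0.218
t 8.9 tcp [0.5297 0.1889 0.1761] az 8.0 z [ 0.002  0.    -1.   ] F [-1.  -0.1 -1.1] op 0.218 j [-0.56  0.62  0.25  1.85 -0.23  0.7  -0.03]
turn [0.0023 0.0002 0.0001] shift [ 0.     -0.0009  0.0041]
```

```bash
python3 -m pendant '[[[0,0,0],[0,0,0.001],-1],[[0,0,0],[0,-0.0005,0.002],-1],[[0,0,0],[0,-0.0005,0.003],-1],[[0,0,0],[0,-0.0005,0.003],-1]]';python3 go.py .5288 .1888 .172 8
```

```text
clock: 9.3
tcp_pos: [0.5291, 0.1888, 0.173]
eef_rot: [2.06, 2.37, 0.002]
contact_force: [-0.4, -0.1, -0.5]
opening: 0.22
t 9.3 tcp [0.5291 0.1888 0.173 ] az 8.0 z [ 0.002  0.    -1.   ] F [-0.4 -0.1 -0.5] op 0.22 j [-0.56  0.62  0.25  1.86 -0.23  0.69 -0.03]
turn [0.0021 0.0002 0.0002] shift [ 0.     -0.0003  0.001 ]
```

```bash
python3 -m pendant '[[[0,0,0],[0,0,0.001],-1],[[0,0,0],[0,0,0.001],-1],[[0,0,0],[0,0,0.0015],-1],[[0,0,0],[0,0,0.0015],-1]]';python3 go.py
```

```text
clock: 9.7
tcp_pos: [0.5291, 0.1888, 0.1718]
eef_rot: [2.06, 2.37, 0.002]
contact_force: [-1.4, -0.4, 2.5]
opening: 0.217
t 9.7 tcp [0.5291 0.1888 0.1718] az 8.0 z [ 0.002  0.    -1.   ] F [-1.4 -0.4  2.5] op 0.217 j [-0.56  0.62  0.25  1.86 -0.23  0.69 -0.03]
```

```bash
python3 -m pendant '[[[0,0,0],[0,0,0],-0.4],[[0,0,0],[0,0,0],-0.2],[[0,0,0],[0,0,0],0.1],[[0,0,0],[0,0,0],0.3],[[0,0,0],[0,0,0],0.3]]';python3 go.py
python3 - <<'E'
from station import get_image
import cv2
a=get_image("side");b=get_image("top")
k=lambda im,x,y,w,h:cv2.resize(im[y:y+h,x:x+w,::-1],None,fx=6,fy=6,interpolation=cv2.INTER_CUBIC)
cv2.imwrite("pics/s8.png",k(a,235,240,110,90))
E
```

```text
clock: 10.2
tcp_pos: [0.5291, 0.1888, 0.1717]
eef_rot: [2.06, 2.37, 0.003]
contact_force: [0.2, 0.3, -0.9]
opening: 0.647
t 10.2 tcp [0.5291 0.1888 0.1717] az 8.0 z [ 0.002  0.    -1.   ] F [ 0.2  0.3 -0.9] op 0.647 j [-0.56  0.62  0.25  1.86 -0.23  0.69 -0.03]
```

View pics/s8.png

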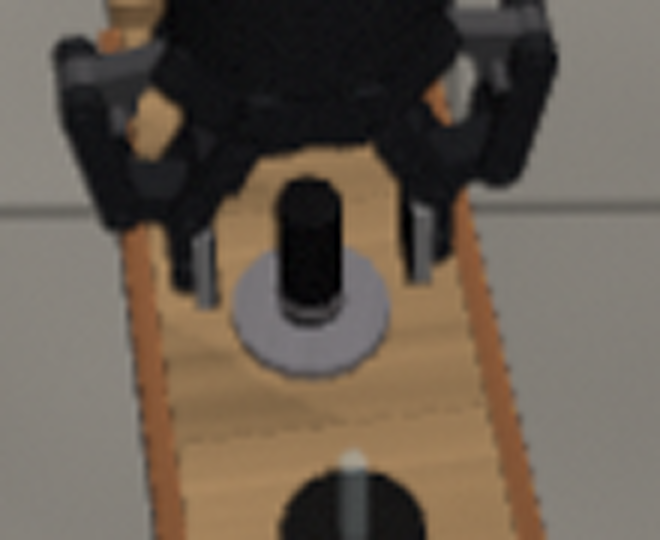

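Released, clear of both fingers. Retreat straight up.

```bash
python3 -m pendant '[[[0,0,0],[0,0,-0.02],0.3],[[0,0,0],[0,0,-0.05],0.3],[[0,0,0],[0,0,-0.09],0.3],[[0,0,0],[0,0,-0.13],0.3],[[0,0,0],[0,0,-0.15],0.3]]';python3 -m pendant '[[[0,0,0],[0,0,-0.04],0.3],[[0,0,0],[0,0,-0.06],0.3],[[0,0,0],[0,0,-0.06],0.3],[[0,0,0],[0,0,-0.06],0.3]]';python3 go.py
python3 - <<'E'
from station import get_image
import cv2,numpy as np
a=get_image("side");b=get_image("top")
k=lambda im,x,y,w,h,f:cv2.resize(im[y:y+h,x:x+w,::-1],None,fx=f,fy=f,interpolation=cv2.INTER_CUBIC)
cv2.imwrite("pics/s9.png",k(a,235,230,110,90,6));cv2.imwrite("pics/t9.png",k(b,75,160,180,120,4))
E
```

```text
clock: 10.8
tcp_pos: [0.5301, 0.189, 0.3253]
eef_rot: [2.059, 2.368, 0.01]
contact_force: [-0.1, 0.6, -1.6]
opening: 0.652
clock: 11.2
tcp_pos: [0.5294, 0.1888, 0.3852]
eef_rot: [2.059, 2.368, 0.01]
contact_force: [0.6, -0.3, 0.2]
opening: 0.654
t 11.2 tcp [0.5294 0.1888 0.3852] az 8.0 z [ 0.007  0.002 -1.   ] F [ 0.6 -0.3  0.2] op 0.654 j [-0.62  0.39  0.33  1.59 -0.13  1.17 -0.12]
```

View pics/s9.png

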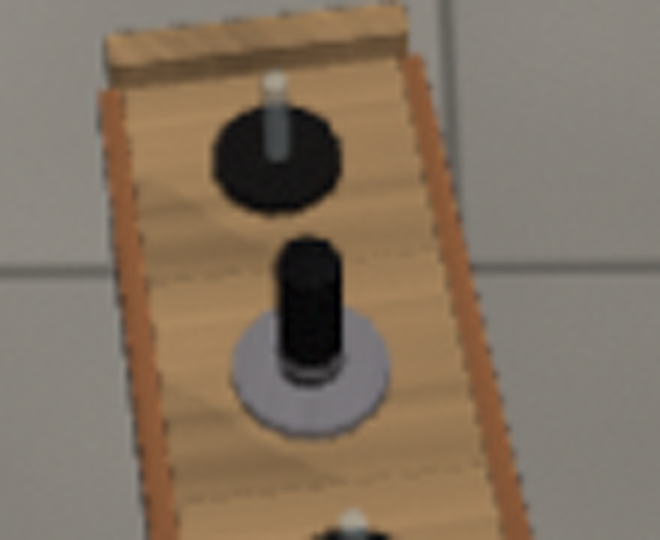

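View pics/t9.png

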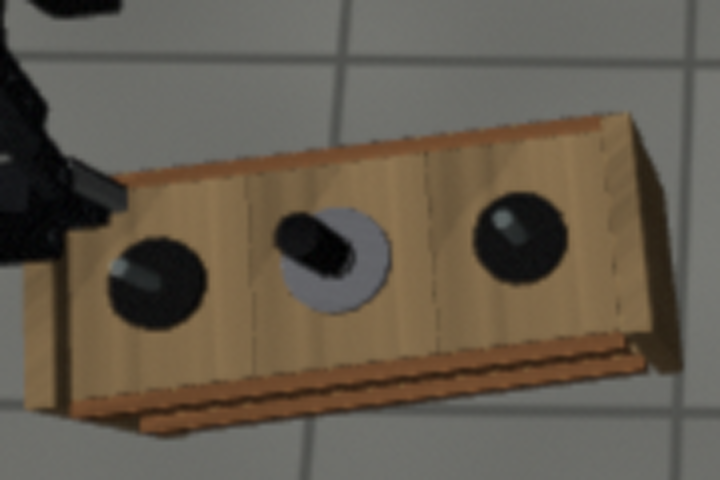

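```bash
python3 - <<'E'
from h import *
S=lambda x,y:px(x,y,6,235,230); T=lambda x,y:px(x,y,4,75,160)
print("htop",tri(S(309,254),T(299,239)))
print("collar",tri(S(310,368),T(336,260)))
from station import manip
manip.job_done()
E
```

```text
htop (array([0.52901265, 0.18789025, 0.18626516]), array([ 0.7,  0.2,  0.2, -1.2]))
collar (array([0.53008307, 0.18965288, 0.13352261]), array([ 0.4,  0.1,  0.1, -0.6]))
the job is handed in; nothing more can be done
```

The long thermometer now hangs in the empty middle place of the rack, and I handed the job in at about 11.3 s of the 46 s allowed. I moved it from the near bore of the block, lowered it through both holes until the wrist force showed its collar touching the board, then opened the fingers and backed straight up.

- **Position:** the last two pictures put the collar at (0.530, 0.190, 0.134) and the top of the handle at (0.529, 0.188, 0.186). The hole was measured at about (0.529, 0.189), so the thermometer is centred within about 2 mm.
- **Angle and height:** it is upright within about 2°, and both heights agree with the expected 0.136 and 0.186 to within 3 mm.
- **Surroundings:** the gripper is about 0.2 m clear of it with no contact force. The two hydrometers were in place in the last pictures. The coloured look-alikes and the short thermometer were still in place when last in view, after the lift. I did not look at them again at the end.
- **Disagreement:** in the two pictures taken over the rack, the tip came out about 2–3 mm off the height or position expected from the arm. I corrected the sideways part before lowering it through the holes. No check failed.
- **Not seen:** the tip below the lower board was hidden by the rack. That it is through follows from the collar lying on the upper board.

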